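# Load two sealed batteries onto the spring lift

### The arm

A 6-joint arm with a two-finger parallel gripper is mounted at the origin on the work surface. World frame = base frame: x ahead of the robot, y to its left, z up, the work surface at z = 0. Lengths are in m, angles in degrees, forces in N, time in s.
With the tool pointing down it reaches from about 0.3 to 0.75 m from the base axis. Payload 8.5 kg.
Tool frame: the origin (TCP) lies at the very end of the fingers, on their centre line; the grasp point (between the pads) lies 19 mm behind it (env.tcp_to_grasp is the distance from the TCP to the grasp point, in m); z points along the fingers, y is the line along which they close (so a half turn about z gives the same grasp; the last joint's range is limited). The gripper opens to 85 mm and grips with 20 to 120 N. Pads are 22 mm wide; open, the fingers measure 114 mm over their backs; the gripper's body (76 mm by 85 mm) begins 54 mm behind the grasp point. The pads swing forward as they close: fully open they stand 13 mm farther back than shut.
Start: joints at [-86.362, 21.807, 74.336, -0, 83.858, -12.336], TCP at [0.151, -0.529, 0.231] pointing down, gripper open.
Joint ranges: [-178.18, 178.18], [-50.72, 133.34], [12.68, 142.11], [-81.47, 261.47], [9.98, 163.14], [-165.26, 165.26]. Speed limits (degrees/s): [136.94, 136.94, 180, 180, 180, 180].

### API

Orientations are given as a 3x3 rotation matrix whose columns are the frame's x, y, z axes.
In Python, from rig import status, get_image, env gives the robot as it stands.
- The arm moves only by the shell command python3 -m handwheel 'ROWS' [FORCE]. ROWS is text: rows parted by semicolons, each of 7 numbers parted by spaces: the shift along the world's x, y, z in cm, then the turn, a rotation vector about the world's x, y, z in degrees, then the opening, from 0 (shut) to 1 (fully open). In form: dx dy dz wx wy wz gripper; .... A call has 1 to 8 rows; each row is the pose to reach, as a shift and turn from the pose commanded when the call began; what a row does not reach only later rows make up. A row lasts 1/12 s, in which the tool goes at most 41.7 mm and 7.16 degrees, less where a joint would pass 70% of its speed; a pose out of reach is approached as far as the arm can. A call with a gripper value outside its range is refused whole. The fingers move at their own pace and stop on an object; FORCE is the grip in N (left out, the last holds). Time passes only in rows, so rows that repeat a pose let the fingers close. It gives the time, the measured TCP pose, the force, the opening and the grip force at its end, in the units of the state.
- status.observe(): the state, without advancing time (a new reading comes with each control period).
- get_image(name): name is "side" or "top"; returns a dict with "color" (480x640x3 uint8, red, green, blue), "vertical_fov" (degrees; the focal length in pixels is half the picture's height over the tangent of half this angle, whatever the lens; pixels are square), "cx", "cy" (the principal point, pixels), "xyz" and "orientation" of the camera in the world. Camera axes: x right, y down, z forward; pixel columns grow to the right and rows downward; lengths in m; the calibration is good to about 2 mm. A picture is of the moment at which its call begins. There is no depth.
- env.close_job(): hands the job in; it is judged then, once.
The state is a dict: "time_s": time; "q": joint angles; "qvel": joint speeds; "joint_efforts": joint torques, N m; "position": TCP position; "tool_rot": TCP orientation; "ft_force": force on the tool from outside, world axes, zero at the start; "wrist_torque": the same for the moment, N m; "grip_width": finger opening in m; "gripper_force": force on a finger pad.
Only numpy, scipy, OpenCV 4.12 (cv2) and the standard library are available. Lean on these libraries where they do the work, as an engineer would, in place of code of your own. Each camera call takes 0.05 s, during which the arm holds its last target. There are 200 camera calls.

### The job

Put the two long, low sealed batteries side by side on the sprung deck of the spring lift, and nothing else, so that the deck sinks under both. Stand each upright and flat inside the deck's rim, one after the other, setting it down gently rather than dropping it, and let go.

Things in the scene. Friction and masses are not known exactly. Their poses are not given: they have to be found in the camera images.
- battery_a: Sealed battery: dark grey plastic block with black top, 97 mm long (its x), 43 mm wide (its y), 52 mm high, plus two 6 mm spade terminals on top near its +x end; about 0.56 kg. Origin: centre of its underside, z up. On the table right of the lift, turned up to 0.7 rad. The tall battery (70 x 47, 100 high) and the wide black stepped tool pack nearby are not part of the job.
- battery_b: Sealed battery: dark grey plastic block with black top, 97 mm long (its x), 43 mm wide (its y), 52 mm high, plus two 6 mm spade terminals on top near its +x end; about 0.56 kg. Origin: centre of its underside, z up. On the table right of the lift, turned up to 0.7 rad. Like the other one; the two are interchangeable.
- deck_mid (a point): Centre of the top face of the lift's steel deck, a flat tray 140 (x) by 200 mm (y) inside a rim 12 mm high, 5 mm thick; z up, x and y along its sides. Empty it is 85 mm above the table. It sinks, level, into an open grey steel housing 180 (x) by 240 mm (y), top edge 70 mm above the table. The lift stands on the left, turned up to 0.3 rad.
- deck (a joint): How far the deck has sunk below its empty height (m), 0 to 0.065. Starts at 0, begins to yield at about 1 N, then sinks 4 mm per newton, damped: about 18 mm under one battery, 40 mm under both (masses vary a little).
Things that resemble listed ones, but are neither listed nor needed, are in the scene too. Leave any green look-alike of the battery_a alone. Leave any green or red look-alike of the battery_b alone.

How it is judged:
By the outcome, as a careful person would: the job done as asked, in the order asked, and still so for the second after the job is handed in, with the robot touching nothing.
It also fails if it takes over 61 s, if anything falls off the work surface, if the arm or the gripper's body presses on something with over 40 N, if the wrist force passes 120 N, or if a joint passes its speed limit or range.

## Working session

There is one attempt and no reset: what is moved stays moved. The work goes in short steps, Python scripts to look and compute and a shell command to move; the robot and the scene stay as the last step left them, time stands still between calls to the robot, and variables do not carry over. Pictures are saved under pics/ and viewed, at most 10 in all, crops included, and the job is handed in when it is done.

```bash
mkdir -p pics; cat > h.py <<'E'
import numpy as np,cv2
from rig import status,get_image,env
def snap(n,f):
    im=get_image(n); cv2.imwrite('pics/'+f,cv2.cvtColor(im['color'],cv2.COLOR_RGB2BGR)); return im
def ray(im,uv,z):
    f=240/np.tan(np.radians(im['vertical_fov']/2)); uv=np.atleast_2d(uv).astype(float)
    d=np.c_[(uv[:,0]-im['cx'])/f,(uv[:,1]-im['cy'])/f,np.ones(len(uv))]@np.array(im['orientation']).T
    o=np.array(im['xyz']); return o+d*((z-o[2])/d[:,2])[:,None]
E
python3 - <<'E'
from h import *
for n in('top','side'):
    im=snap(n,n+'0.png'); print(n,{k:v for k,v in im.items() if k!='color'})
s=status.observe(); print(s['time_s'],s['position'],s['tool_rot'],s['grip_width'])
E
```

```text
top {'vertical_fov': 54.049601353301135, 'cx': 325.16079523170487, 'cy': 236.48989363024498, 'xyz': array([ 0.34104791, -0.06540916,  0.88392707]), 'orientation': array([[ 2.52016893e-02, -9.92123489e-01,  1.22702312e-01],
       [-9.99678974e-01, -2.53317584e-02,  5.00123833e-04],
       [ 2.61208071e-03, -1.22675525e-01, -9.92443395e-01]])}
side {'vertical_fov': 48.747486425916186, 'cx': 316.2223989350479, 'cy': 239.33362120040584, 'xyz': array([ 0.2840349 , -0.85784297,  0.92453392]), 'orientation': array([[ 0.98721078, -0.10123975,  0.12314782],
       [-0.15857435, -0.70307922,  0.69320545],
       [ 0.01640272, -0.70386798, -0.71014141]])}
0.1 [ 0.15134039 -0.52850925  0.23078067] [[ 9.61388841e-01  2.75193543e-01 -9.91609437e-05]
 [ 2.75193435e-01 -9.61387996e-01  1.30150992e-03]
 [ 2.62834986e-04 -1.27854556e-03 -9.99999148e-01]] 0.08552653804790272
```

View pics/top0.png

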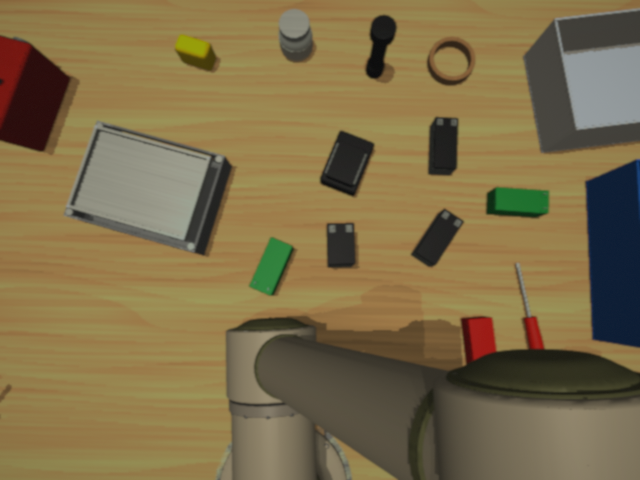

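View pics/side0.png

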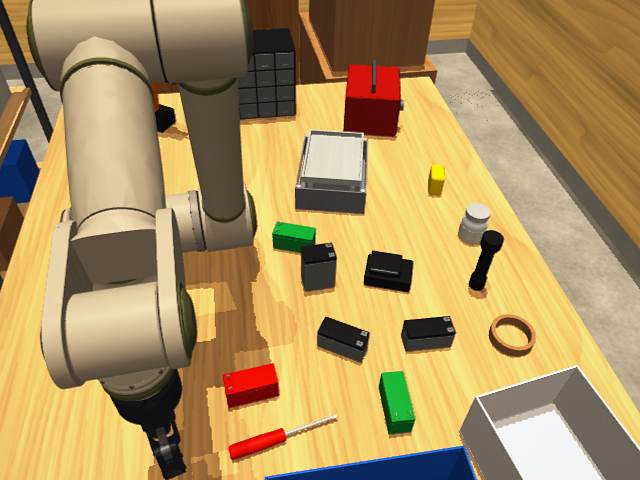

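The top view shows the long batteries at about (443,146) and (438,237), the tall one at (341,245), and the deck with its rim corners near (98,124), (224,158), (193,248), (70,212). The side view agrees: long batteries at (343,339) and (428,332).

```bash
python3 - <<'E'
from h import *
im=get_image('top'); c=im['color']; g=c.max(2)
m=(g<75).astype(np.uint8)
for (u,v) in((443,146),(438,237)):
    k=np.zeros_like(m); k[v-45:v+45,u-40:u+40]=m[v-45:v+45,u-40:u+40]
    n,l,st,ce=cv2.connectedComponentsWithStats(k); i=l[v,u]
    pts=np.argwhere(l==i)[:,::-1]
    w=ray(im,pts,.052)[:,:2]
    r=cv2.minAreaRect((w*1000).astype(np.float32)); print(st[i],r)
    # top-only outline
    print(np.round(cv2.boxPoints(r)))
P=ray(im,[(98,124),(229,158),(193,248),(70,212)],.097)
print(P, P.mean(0),[np.linalg.norm(P[i]-P[(i+1)%4]) for i in range(4)])
a=cv2.resize(c[100:280,400:480],None,fx=3.3,fy=3.3,interpolation=cv2.INTER_CUBIC)
b=cv2.resize(c[100:280,50:250],None,fx=2.65,fy=3.3,interpolation=cv2.INTER_CUBIC)
cv2.imwrite('pics/c0.png',np.minimum(np.hstack([a,b])[:600,:800,::-1].astype(int)*1.6,255))
E
```

```text
[ 429  118   28   57 1434] ((616.2325439453125, -275.0504455566406), (49.2300910949707, 106.69650268554688), 89.48892974853516)
[[ 563. -299.]
 [ 669. -300.]
 [ 670. -251.]
 [ 563. -250.]]
[ 412  210   47   56 1312] ((447.25616455078125, -264.29632568359375), (44.99925994873047, 101.75975799560547), 57.29618835449219)
[[ 392. -256.]
 [ 478. -311.]
 [ 502. -273.]
 [ 417. -218.]]
[[0.6247914  0.33376394 0.097     ]
 [0.57008477 0.10373155 0.097     ]
 [0.41321262 0.1563058  0.097     ]
 [0.46909033 0.36805841 0.097     ]] [0.51929478 0.24046493 0.097     ] [np.float64(0.2364481285574462), np.float64(0.1654476391889023), np.float64(0.21900110897697747), np.float64(0.1594331688361254)][ WARN:0@1.360] global loadsave.cpp:1063 imwrite_ Unsupported depth image for selected encoder is fallbacked to CV_8U.
```

View pics/c0.png

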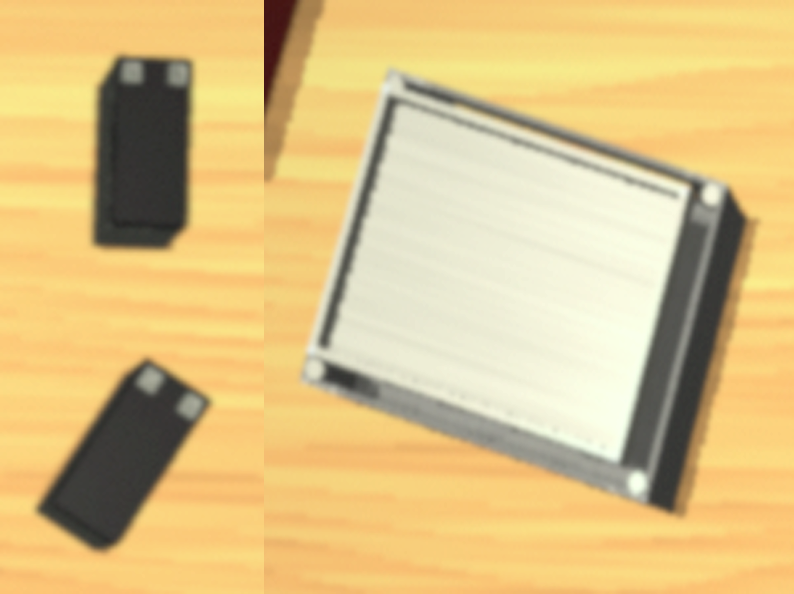

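The crop shows the top faces and terminals of both batteries, the deck, and the housing's bright corner posts at (395,80), (712,193), (638,483), (315,370).

```bash
python3 - <<'E'
from h import *
im=get_image('top')
def q(n,P,z):
    P=ray(im,P,z)[:,:2]; e=np.roll(P,-1,0)-P
    print(n,P.round(3).tolist(),'c',P.mean(0).round(4),'len',np.linalg.norm(e,axis=1).round(3),'ang',np.degrees(np.arctan2(e[:,1],e[:,0])).round(1))
L=lambda P:[(400+x/3.3,100+y/3.3) for x,y in P]
R=lambda P:[(50+(x-264)/2.65,100+y/3.3) for x,y in P]
q('A',L([(117,57),(190,60),(187,228),(112,222)]),.052)
q('B',L([(147,360),(210,402),(112,546),(50,500)]),.052)
q('posts',R([(395,80),(712,193),(638,483),(315,370)]),.07)
q('deck',R([(392,95),(690,183),(622,460),(322,350)]),.085)
im=get_image('side'); c=im['color']
cv2.imwrite('pics/c1.png',np.hstack([cv2.resize(c[300:370,305:465,::-1],None,fx=2.5,fy=5,interpolation=cv2.INTER_CUBIC)[:350],cv2.resize(c[120:220,285:385,::-1],None,fx=3.5,fy=3.5,interpolation=cv2.INTER_CUBIC)]))
E
```

```text
A [[0.67, -0.262], [0.669, -0.303], [0.573, -0.3], [0.576, -0.259]] c [ 0.6221 -0.2813] len [0.041 0.096 0.041 0.095] ang [-90.9 178.5  86.8  -1.9]
B [[0.499, -0.278], [0.477, -0.312], [0.397, -0.259], [0.421, -0.225]] c [ 0.4485 -0.2686] len [0.041 0.096 0.041 0.094] ang [-123.2  146.1   54.3  -34.1]
posts [[0.634, 0.345], [0.577, 0.127], [0.418, 0.167], [0.473, 0.384]] c [0.5256 0.2559] len [0.225 0.163 0.224 0.166] ang [-104.8  165.7   75.8  -13.8]
deck [[0.62, 0.339], [0.577, 0.138], [0.429, 0.174], [0.481, 0.372]] c [0.527  0.2559] len [0.205 0.153 0.205 0.143] ang [-102.1  166.5   75.1  -13.7]
```

View pics/c1.png

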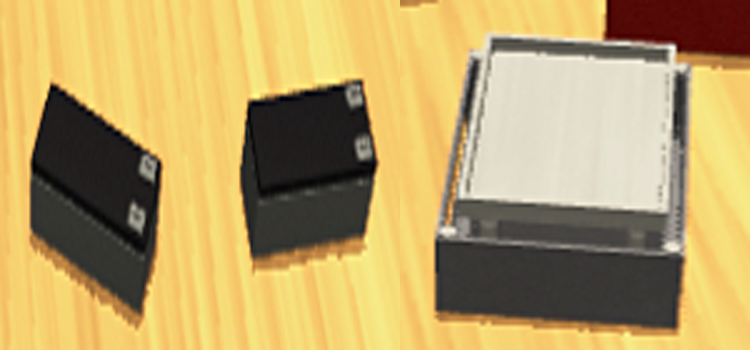

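Both views agree: A is at (0.6215,-0.281), yaw -1.8°; B is at (0.4485,-0.2685), yaw -34°; the deck centre is at (0.526,0.256), yaw -14.2°. The measured sizes match the given ones. I'll fetch A first.

```bash
python3 -m handwheel '3 1.6 0 0 0 -2 1;6.5 3.5 0 0 0 -5 1;10.2 5.4 0 0 0 -8 1;13.9 7.3 0 0 0 -11 1;17.5 9.2 0 0 0 -14 1;21 11 0 0 0 -17 1;24 12.6 0 0 0 -17.8 1;26 13.7 0 0 0 -17.8 1' 50
python3 -m handwheel '3 1.6 0 0 0 0 1;6.5 3.4 -1 0 0 0 1;10 5.3 -2 0 0 0 1;13.5 7.1 -4 0 0 0 1;17 9 -6 0 0 0 1;20 10.5 -8 0 0 0 1;21 11 -9 0 0 0 1;21 11 -9 0 0 0 1'
```

```text
time_s: 0.92
position: [0.4138, -0.3898, 0.2312]
tool_rot: [[1.0, -0.031, 0.0], [-0.031, -1.0, 0.0], [0.0, -0.0, -1.0]]
ft_force: [-0.6, 0.2, 0.0]
grip_width: 0.0857
gripper_force: 0.0
time_s: 1.58
position: [0.6224, -0.2791, 0.1374]
tool_rot: [[1.0, -0.028, -0.004], [-0.028, -1.0, 0.003], [-0.005, -0.003, -1.0]]
ft_force: [-0.6, 0.4, 0.6]
grip_width: 0.0854
gripper_force: 0.0
```

```bash
python3 -m handwheel '0 -0.2 -2.5 0 0 0 1;0 -0.2 -5 0 0 0 1;0 -0.2 -7.5 0 0 0 1;0 -0.2 -9.5 0 0 0 1;0 -0.2 -11 0 0 0 1;0 -0.2 -12 0 0 0 1;0 -0.2 -12.3 0 0 0 1;0 -0.2 -12.3 0 0 0 1'
python3 -m handwheel '0 0 0 0 0 0 0;0 0 0 0 0 0 0;0 0 0 0 0 0 0;0 0 0 0 0 0 0;0 0 0 0 0 0 0;0 0 0 0 0 0 0;0 0 0 0 0 0 0;0 0 0 0 0 0 0' 50
python3 - <<'E'
from h import *
snap('side','s1.png')
E
```

```text
time_s: 2.25
position: [0.6209, -0.2845, 0.0186]
tool_rot: [[0.999, -0.033, -0.0], [-0.033, -0.999, -0.0], [-0.0, 0.0, -1.0]]
ft_force: [-0.3, -0.9, 0.3]
grip_width: 0.0855
gripper_force: 0.0
time_s: 2.92
position: [0.6218, -0.2835, 0.0195]
tool_rot: [[0.999, -0.032, 0.001], [-0.032, -1.0, -0.0], [0.001, 0.0, -1.0]]
ft_force: [-1.3, 3.1, 6.3]
grip_width: 0.0423
gripper_force: 53.7
```

View pics/s1.png

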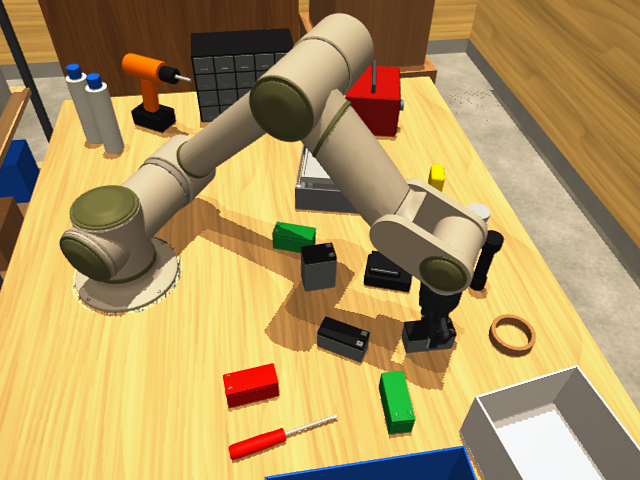

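Grip is square and central on A. Next I lift it and carry it to the far half of the deck.

```bash
python3 -m handwheel '0 0 1 0 0 0 0;0 0 3 0 0 0 0;0 0 6 0 0 0 0;0 0 9 0 0 0 0;0 0.5 12 0 0 0 0;-0.3 2 15 0 0 0 0;-0.6 4 17 0 0 0 0;-0.9 6.5 18 0 0 0 0'
python3 -m handwheel '-0.4 3 0 0 0 -1 0;-0.9 6 0 0 0 -2 0;-1.3 9 0 0 0 -3 0;-1.8 12 0 0 0 -4.5 0;-2.2 15 0 0 0 -6 0;-2.7 18 0 0 0 -7 0;-3.1 21 0 0 0 -8 0;-3.6 24 0 0 0 -9 0'
python3 -m handwheel '-0.4 3 0 0 0 -1 0;-0.9 6 0 0 0 -2 0;-1.3 9 0 0 0 -3 0;-1.8 12 0 0 0 -3.3 0;-2.2 15 0 0 0 -3.3 0;-2.7 18 0 0 0 -3.3 0;-3.1 21 0 0 0 -3.3 0;-3.6 23 0 0 0 -3.3 0'
python3 -m handwheel '-0.3 2 0 0 0 0 0;-0.5 3.4 0 0 0 0 0;-0.5 4.2 0 0 0 0 0;-0.5 4.4 0 0 0 0 0;-0.5 4.4 0 0 0 0 0;-0.5 4.4 0 0 0 0 0'
```

```text
time_s: 3.63
position: [0.6124, -0.2194, 0.2013]
tool_rot: [[0.999, -0.033, 0.003], [-0.033, -0.999, -0.002], [0.003, 0.002, -1.0]]
ft_force: [1.2, 0.7, -6.3]
grip_width: 0.0423
gripper_force: 52.4
time_s: 4.3
position: [0.5755, 0.0226, 0.1981]
tool_rot: [[0.982, -0.189, -0.001], [-0.189, -0.982, -0.0], [-0.001, 0.0, -1.0]]
ft_force: [0.8, -0.6, -6.0]
grip_width: 0.0425
gripper_force: 52.4
time_s: 4.97
position: [0.5394, 0.2535, 0.198]
tool_rot: [[0.97, -0.243, -0.001], [-0.243, -0.97, -0.0], [-0.001, 0.0, -1.0]]
ft_force: [0.1, -0.6, -6.7]
grip_width: 0.0425
gripper_force: 52.4
time_s: 5.47
position: [0.5357, 0.2943, 0.1982]
tool_rot: [[0.97, -0.245, -0.0], [-0.245, -0.97, -0.001], [-0.0, 0.001, -1.0]]
ft_force: [0.2, -0.1, -5.3]
grip_width: 0.0424
gripper_force: 52.4
```

```bash
python3 -m handwheel '0 0 -1 0 0 0 0;0 0 -3 0 0 0 0;0 0 -5 0 0 0 0;0 0 -6.5 0 0 0 0;0 0 -7.5 0 0 0 0;0 0 -8.2 0 0 0 0;0 0 -8.6 0 0 0 0;0 0 -8.6 0 0 0 0'
python3 - <<'E'
from h import *
snap('side','s2.png')
E
python3 -m handwheel '0 0 -0.3 0 0 0 0;0 0 -0.6 0 0 0 0;0 0 -0.9 0 0 0 0;0 0 -1.2 0 0 0 0;0 0 -1.4 0 0 0 0;0 0 -1.6 0 0 0 0;0 0 -1.6 0 0 0 0;0 0 -1.6 0 0 0 0'
```

```text
time_s: 6.13
position: [0.5354, 0.295, 0.1118]
tool_rot: [[0.97, -0.244, -0.001], [-0.244, -0.97, -0.0], [-0.001, 0.0, -1.0]]
ft_force: [-0.6, 0.0, -6.3]
grip_width: 0.0426
gripper_force: 52.4
time_s: 6.85
position: [0.5355, 0.2953, 0.0965]
tool_rot: [[0.97, -0.244, 0.001], [-0.244, -0.97, 0.0], [0.0, -0.0, -1.0]]
ft_force: [-0.4, 0.3, -3.2]
grip_width: 0.042
gripper_force: 52.7
```

View pics/s2.png

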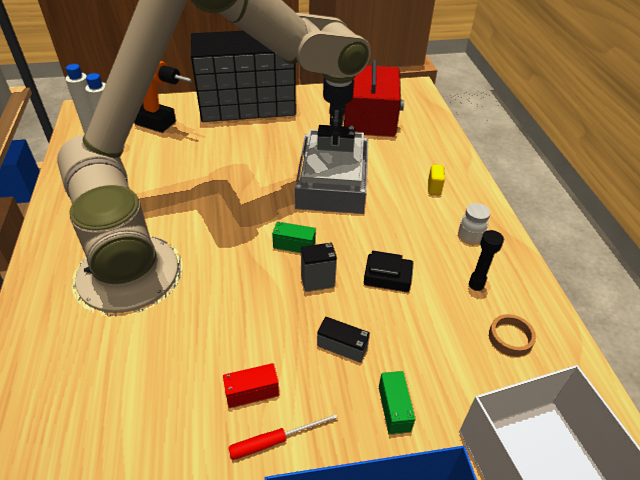

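A hangs over the far half of the deck at (335,145) in the picture, inside the rim, and the deck has begun to carry it. I lower until the load is taken, then release.

```bash
python3 -m handwheel '0 0 -0.2 0 0 0 0;0 0 -0.4 0 0 0 0;0 0 -0.6 0 0 0 0;0 0 -0.8 0 0 0 0;0 0 -0.9 0 0 0 0;0 0 -1 0 0 0 0;0 0 -1 0 0 0 0;0 0 -1 0 0 0 0'
```

```text
time_s: 7.52
position: [0.5356, 0.2953, 0.0864]
tool_rot: [[0.97, -0.244, 0.001], [-0.244, -0.97, 0.0], [0.0, -0.0, -1.0]]
ft_force: [1.8, 0.5, -0.3]
grip_width: 0.0424
gripper_force: 53.0
```

```bash
python3 -m handwheel '0 0 0 0 0 0 0.65;0 0 0 0 0 0 0.65;0 0 0 0 0 0 0.65;0 0 0 0 0 0 0.65;0 0 0 0 0 0 0.65;0 0 0.5 0 0 0 0.65;0 0 2 0 0 0 0.65;0 0 4 0 0 0 0.65'
python3 -m handwheel '0 0 3 0 0 0 0.65;0 0 6 0 0 0 0.65;0 -2 8 0 0 0 1;0 -5 9 0 0 0 1;0 -8 9 0 0 0 1;0 -11 9 0 0 0 1;0 -14 9 0 0 0 1;0 -17.5 9 0 0 0 1'
```

```text
time_s: 8.18
position: [0.5347, 0.295, 0.1258]
tool_rot: [[0.97, -0.244, -0.003], [-0.244, -0.97, -0.001], [-0.003, 0.002, -1.0]]
ft_force: [0.4, -0.5, -0.2]
grip_width: 0.0556
gripper_force: 0.0
time_s: 8.85
position: [0.535, 0.1194, 0.2169]
tool_rot: [[0.97, -0.243, 0.001], [-0.243, -0.97, 0.0], [0.001, -0.0, -1.0]]
ft_force: [1.2, 0.5, 1.0]
grip_width: 0.085
gripper_force: 0.0
```

```bash
python3 -m handwheel '-0.8 -3.7 0 0 0 -3 1;-1.6 -7.4 0 0 0 -6 1;-2.5 -11.2 0 0 0 -9 1;-3.3 -15 0 0 0 -12 1;-4.2 -18.8 0 0 0 -15 1;-5 -22.5 0 0 0 -18 1;-5.8 -26 0 0 0 -20 1;-6.5 -29.2 0 0 0 -20 1'
python3 -m handwheel '-0.8 -3.5 0 0 0 0 1;-1.5 -6.8 -1 0 0 0 1;-2 -8.8 -3 0 0 0 1;-2.15 -9.6 -6 0 0 0 1;-2.15 -9.6 -9 0 0 0 1;-2.15 -9.6 -11 0 0 0 1;-2.15 -9.6 -11.5 0 0 0 1;-2.15 -9.6 -11.5 0 0 0 1'
python3 - <<'E'
from h import *
im=snap('top','t2.png'); snap('side','s3.png')
E
```

```text
time_s: 9.52
position: [0.4695, -0.1737, 0.2169]
tool_rot: [[0.826, -0.563, 0.001], [-0.563, -0.826, -0.001], [0.001, 0.0, -1.0]]
ft_force: [0.7, -0.4, 0.2]
grip_width: 0.0856
gripper_force: 0.0
time_s: 10.18
position: [0.4485, -0.2675, 0.1007]
tool_rot: [[0.828, -0.561, -0.002], [-0.561, -0.828, 0.002], [-0.002, -0.0, -1.0]]
ft_force: [-0.1, 0.3, -0.5]
grip_width: 0.0855
gripper_force: 0.0
```

View pics/s3.png

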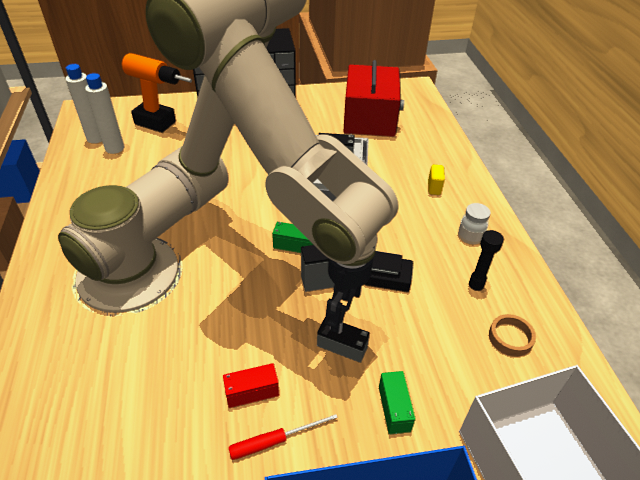

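The gripper is centred over B at (343,335) and clear of its neighbours.

```bash
python3 -m handwheel '0 0 -2 0 0 0 1;0 0 -4 0 0 0 1;0 0 -6 0 0 0 1;0 0 -7.4 0 0 0 1;0 0 -8.2 0 0 0 1;0 0 -8.3 0 0 0 1;0 0 -8.3 0 0 0 1;0 0 -8.3 0 0 0 1'
python3 -m handwheel '0 0 0 0 0 0 0;0 0 0 0 0 0 0;0 0 0 0 0 0 0;0 0 0 0 0 0 0;0 0 0 0 0 0 0;0 0 0 0 0 0 0;0 0 0 0 0 0 0;0 0 0 0 0 0 0' 50
python3 -m handwheel '0 0 1 0 0 0 0;0 0 3 0 0 0 0;0 0 6 0 0 0 0;0 0 9 0 0 0 0;0 0 12 0 0 0 0;0 0 15 0 0 0 0;0 0 17 0 0 0 0;0 0 18.2 0 0 0 0'
```

```text
time_s: 10.95
position: [0.4495, -0.2682, 0.0196]
tool_rot: [[0.828, -0.561, 0.002], [-0.561, -0.828, -0.002], [0.002, 0.0, -1.0]]
ft_force: [0.6, -0.5, 0.0]
grip_width: 0.0856
gripper_force: 0.0
time_s: 11.62
position: [0.4491, -0.268, 0.0189]
tool_rot: [[0.828, -0.561, 0.001], [-0.561, -0.828, -0.001], [0.001, 0.0, -1.0]]
ft_force: [-1.6, 1.2, 5.4]
grip_width: 0.0427
gripper_force: 51.3
time_s: 12.28
position: [0.4489, -0.2677, 0.2031]
tool_rot: [[0.828, -0.561, 0.002], [-0.561, -0.828, -0.002], [0.003, 0.0, -1.0]]
ft_force: [0.6, -0.1, -5.0]
grip_width: 0.0423
gripper_force: 52.2
```

```bash
python3 -m handwheel '0.4 3 0 0 0 2 0;0.8 6 0 0 0 4 0;1.2 9 0 0 0 6 0;1.6 12 0 0 0 8 0;2.1 15 0 0 0 10 0;2.5 18 0 0 0 12 0;2.9 21 0 0 0 14 0;3.3 23 0 0 0 16 0'
python3 - <<'E'
from h import *
im=cv2.imread('pics/t2.png'); cv2.imwrite('pics/t2c.png',cv2.resize(im[100:280,50:260],None,fx=3.3,fy=3.3,interpolation=cv2.INTER_CUBIC))
E
```

```text
time_s: 12.95
position: [0.4809, -0.035, 0.2003]
tool_rot: [[0.951, -0.308, -0.002], [-0.308, -0.951, 0.001], [-0.002, -0.001, -1.0]]
ft_force: [0.4, 0.1, -5.2]
grip_width: 0.042
gripper_force: 52.2
```

View pics/t2c.png

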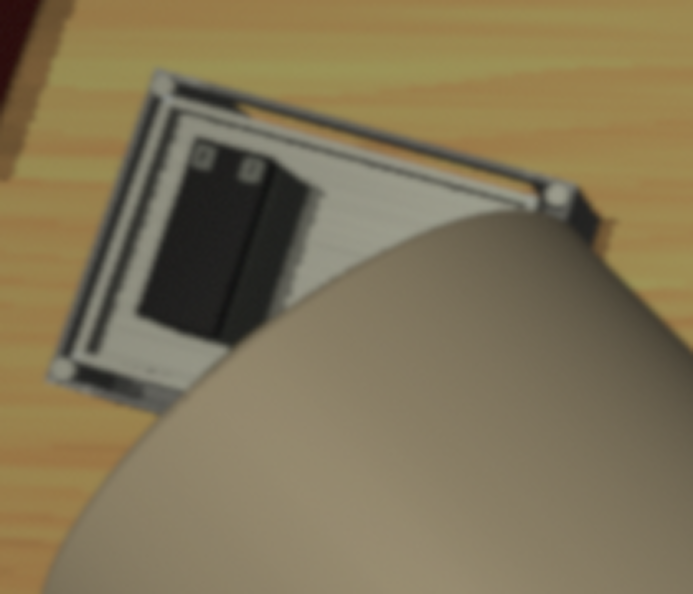

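A stands flat within the rim on the deck's far half, square to it (top face from (200,140) to (230,340) in the crop). B goes in the near half.

```bash
python3 -m handwheel '0.4 3 0 0 0 0.5 0;0.8 6 0 0 0 1 0;1.2 9 0 0 0 1.5 0;1.6 12 0 0 0 2 0;2.1 15 0 0 0 2.5 0;2.5 18 0 0 0 3 0;2.9 21 0 0 0 3.5 0;3.3 23 0 0 0 3.9 0'
python3 -m handwheel '0.1 1.2 0 0 0 0 0;0.2 2 0 0 0 0 0;0.2 2.3 0 0 0 0 0;0.2 2.3 0 0 0 0 0;0.2 2.3 0 0 0 0 0'
```

```text
time_s: 13.62
position: [0.5139, 0.1947, 0.2001]
tool_rot: [[0.97, -0.244, -0.002], [-0.244, -0.97, 0.0], [-0.002, 0.0, -1.0]]
ft_force: [0.2, 0.0, -4.9]
grip_width: 0.0423
gripper_force: 52.3
time_s: 14.03
position: [0.5167, 0.2143, 0.2003]
tool_rot: [[0.969, -0.247, -0.0], [-0.247, -0.969, -0.0], [-0.0, 0.001, -1.0]]
ft_force: [0.0, -0.2, -3.2]
grip_width: 0.042
gripper_force: 52.3
```

```bash
python3 -m handwheel '0 0.3 -1 0 0 0 0;0 0.3 -3 0 0 0 0;0 0.3 -5 0 0 0 0;0 0.3 -7 0 0 0 0;0 0.3 -8.7 0 0 0 0;0 0.3 -9.8 0 0 0 0;0 0.3 -10.4 0 0 0 0;0 0.3 -10.6 0 0 0 0'
python3 -m handwheel '0 0 -0.3 0 0 0 0;0 0 -0.6 0 0 0 0;0 0 -0.9 0 0 0 0;0 0 -1.2 0 0 0 0;0 0 -1.4 0 0 0 0;0 0 -1.6 0 0 0 0;0 0 -1.6 0 0 0 0;0 0 -1.6 0 0 0 0'
python3 -m handwheel '0 0 -0.2 0 0 0 0;0 0 -0.4 0 0 0 0;0 0 -0.6 0 0 0 0;0 0 -0.8 0 0 0 0;0 0 -1 0 0 0 0;0 0 -1.2 0 0 0 0;0 0 -1.2 0 0 0 0;0 0 -1.2 0 0 0 0'
```

```text
time_s: 14.7
position: [0.5164, 0.2177, 0.0931]
tool_rot: [[0.969, -0.247, -0.002], [-0.247, -0.969, -0.0], [-0.002, 0.001, -1.0]]
ft_force: [-1.0, 0.6, -4.3]
grip_width: 0.0426
gripper_force: 52.3
time_s: 15.37
position: [0.517, 0.2182, 0.0784]
tool_rot: [[0.969, -0.246, 0.0], [-0.246, -0.969, -0.0], [0.0, -0.0, -1.0]]
ft_force: [1.1, -0.5, -3.4]
grip_width: 0.0426
gripper_force: 52.5
time_s: 16.03
position: [0.517, 0.2183, 0.0663]
tool_rot: [[0.969, -0.246, 0.0], [-0.246, -0.969, 0.0], [0.0, -0.0, -1.0]]
ft_force: [0.8, -0.4, -0.7]
grip_width: 0.0423
gripper_force: 52.8
```

```bash
python3 -m handwheel '0 0 -0.1 0 0 0 0;0 0 -0.2 0 0 0 0;0 0 -0.2 0 0 0 0;0 0 -0.2 0 0 0 0;0 0 -0.2 0 0 0 0.62;0 0 -0.2 0 0 0 0.62;0 0 -0.2 0 0 0 0.62;0 0 -0.2 0 0 0 0.62'
python3 -m handwheel '0 0 0 0 0 0 0.62;0 0 0.5 0 0 0 0.62;0 0 2 0 0 0 0.62;0 0 4 0 0 0 0.62;0 0 7 0 0 0 0.62;0 0 10 0 0 0 0.62;0 0 13 0 0 0 0.62;0 0 15 0 0 0 0.62'
python3 -m handwheel '0 -4 0 0 0 0 1;0 -8 0 0 0 0 1;0 -12 0 0 0 0 1;0 -16 0 0 0 0 1;0 -20 0 0 0 0 1;0 -24 0 0 0 0 1;0 -28 0 0 0 0 1;0 -32 0 0 0 0 1'
python3 -m handwheel '-1 -4 0 0 0 0 1;-2 -8 0 0 0 0 1;-3 -11 0 0 0 0 1;-4 -14 0 0 0 0 1;-5 -17 0 0 0 0 1;-6 -20 0 0 0 0 1;-7 -22 0 0 0 0 1;-7 -22 0 0 0 0 1'
python3 - <<'E'
from h import *
a=get_image('top')['color'][90:290,40:280]; b=get_image('side')['color'][110:230,270:400]
f=lambda x:cv2.resize(x[:,:,::-1],(400,int(400*x.shape[0]/x.shape[1])),interpolation=cv2.INTER_CUBIC)[:330]
cv2.imwrite('pics/f.png',np.hstack([f(a),f(b)]))
E
```

```text
time_s: 16.7
position: [0.5168, 0.2183, 0.0643]
tool_rot: [[0.969, -0.246, -0.0], [-0.246, -0.969, 0.0], [-0.0, -0.0, -1.0]]
ft_force: [-0.3, 1.3, -0.3]
grip_width: 0.0529
gripper_force: 0.0
time_s: 17.37
position: [0.5172, 0.2184, 0.2178]
tool_rot: [[0.969, -0.246, 0.004], [-0.246, -0.969, 0.001], [0.003, -0.002, -1.0]]
ft_force: [0.8, 0.1, 0.7]
grip_width: 0.053
gripper_force: 0.0
time_s: 18.03
position: [0.5164, -0.1036, 0.2149]
tool_rot: [[0.969, -0.246, 0.001], [-0.246, -0.969, -0.0], [0.001, 0.0, -1.0]]
ft_force: [0.9, 0.3, 0.5]
grip_width: 0.0851
gripper_force: 0.0
time_s: 18.7
position: [0.4452, -0.3252, 0.2144]
tool_rot: [[0.968, -0.25, -0.0], [-0.25, -0.968, -0.001], [-0.0, 0.001, -1.0]]
ft_force: [-0.7, -0.4, 0.0]
grip_width: 0.0854
gripper_force: 0.0
```

View pics/f.png

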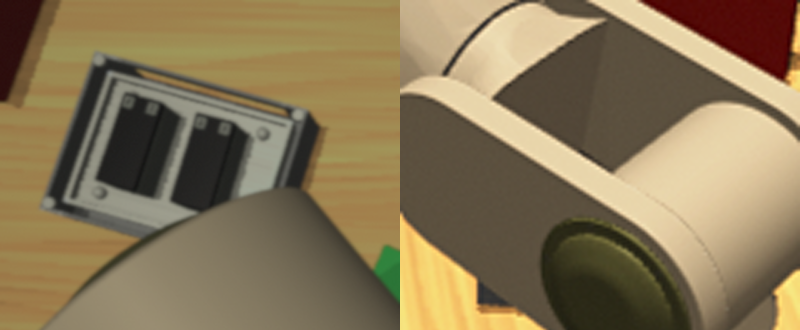

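Both batteries sit in the deck, but the arm hides part of the view. I'll move it away and take one last clear look.

```bash
python3 -m handwheel '-3 -2 0 0 0 2 1;-6 -4 0 0 0 4 1;-9 -6 0 0 0 6 1;-12 -8 0 0 0 8 1;-15 -10 0 0 0 10 1;-18 -12 0 0 0 12 1;-21 -14 0 0 0 14 1;-24 -16 0 0 0 16 1'
python3 -m handwheel '-3 -2 0 0 0 2 1;-5 -4 0 0 0 4 1;-5.5 -4.2 0 0 0 6 1;-5.5 -4.2 0 0 0 8 1;-5.5 -4.2 0 0 0 8 1;-5.5 -4.2 0 0 0 8 1'
python3 - <<'E'
from h import *
a=get_image('top')['color'][90:290,40:280]; b=get_image('side')['color'][110:230,270:400]
f=lambda x:cv2.resize(x[:,:,::-1],(400,int(400*x.shape[0]/x.shape[1])),interpolation=cv2.INTER_CUBIC)[:330]
cv2.imwrite('pics/g.png',np.hstack([f(a),f(b)]))
E
```

```text
time_s: 19.47
position: [0.2064, -0.4816, 0.2148]
tool_rot: [[0.999, 0.034, 0.0], [0.034, -0.999, -0.0], [0.0, 0.0, -1.0]]
ft_force: [0.8, -0.6, 0.2]
grip_width: 0.0852
gripper_force: 0.0
time_s: 19.97
position: [0.1528, -0.5231, 0.2145]
tool_rot: [[0.985, 0.17, 0.0], [0.17, -0.985, 0.0], [0.0, -0.0, -1.0]]
ft_force: [0.9, 0.7, 0.1]
grip_width: 0.0854
gripper_force: 0.0
```

View pics/g.png

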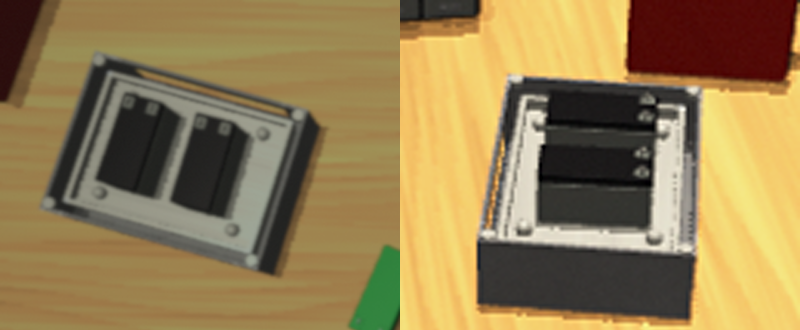

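Both batteries stand upright, square and inside the rim, and the deck has sunk well below the housing edge. Four pin heads show in the deck's corners, clear of the batteries, and the arm is away.

```bash
python3 -c "
from rig import env
print(env.close_job())"
```

```text
the job is handed in; nothing more can be done
None
```

I set both long, low batteries upright side by side on the spring deck, inside its rim, let go of both and handed the job in at about 20 s, with the deck sunk and the arm clear; no verdict came back.

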